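Draw the injector piston to its ring and hold it

ROBOT

A 6-joint arm with a two-finger parallel gripper is mounted at the origin on the work surface. World frame = base frame: x ahead of the robot, y to its left, z up, the work surface at z = 0. Lengths are in m, angles in rad, forces in N, time in s.
With the tool pointing down it reaches from about 0.4 to 0.925 m from the base axis. Payload 3.4 kg.
Tool frame: the origin (TCP) lies between the finger pads; the fingertips stand 25 mm ahead of it and the grasp point (between the pads) lies 6 mm ahead of it; z points along the fingers, y is the line along which they close (so a half turn about z gives the same grasp; the last joint's range is limited). The gripper opens to 85 mm and grips with 20 to 120 N. Pads are 22 mm wide; open, the fingers measure 114 mm over their backs; the gripper's body (76 mm by 85 mm) begins 54 mm behind the grasp point. The pads swing forward as they close: fully open they stand 13 mm farther back than shut.
Start: joints at [-0.073, 0.307, 1.506, -0, 1.328, -0.073], TCP at [0.575, -0, 0.218] pointing down, gripper open.
Joint ranges: [-3.12, 3.12], [-1.05, 2.28], [0.14, 2.33], [-1.42, 4.57], [0.1, 2.73], [-2.68, 2.68]. Speed limits (rad/s): [2.57, 2.57, 3.14, 3.14, 3.14, 3.14].

INTERFACE

Orientations are given as a 3x3 rotation matrix whose columns are the frame's x, y, z axes.
In Python, from rig import observe, get_image, sign_off gives the robot as it stands.
- The arm moves only by the tool jog_arm, never from a script. Its arguments are lists of equal length, an entry for each row: "delta_pos": the shift along the tool's x, y, z scaled (see below), a list of three; "delta_rot": the turn, a rotation vector about the tool's x, y, z scaled (see below), a list of three; "gripper": the closure, from 0 (fully open) to 1 (shut). A call has 1 to 20 rows; each row is the pose to reach, as a shift and turn from the pose commanded when the call began, along the tool's axes at that moment; what a row does not reach only later rows make up. The controller multiplies each number of a shift by 800 mm and each number of a turn by 120 degrees. A row lasts 1/8 s, in which the tool goes at most 62.5 mm and 10.7 degrees, less where a joint would pass 70% of its speed; a pose out of reach is approached as far as the arm can. A call with a number of a shift or a turn outside -1 to 1 is refused whole. A call with a gripper value outside its range is refused whole. The fingers move at their own pace and stop on an object; "force" is the grip in N (left out, the last holds). Time passes only in rows, so rows that repeat a pose let the fingers close. It gives the time, the measured TCP pose, the force, the opening and the grip force at its end, in the units of the state.
- observe(): the state, without advancing time (a new reading comes with each control period).
- get_image(name): name is "scene" or "side" or "wrist"; returns a dict with "pixels" (400x640x3 uint8, blue, green, red), "camera_matrix" (3x3 intrinsics, pixels), "T" (4x4, takes a point from camera to world coordinates). Camera axes: x right, y down, z forward; pixel columns grow to the right and rows downward; lengths in m; the calibration is good to about 2 mm. A picture is of the moment at which its call begins. There is no depth.
- sign_off(): hands the job in; it is judged then, once.
The state is a dict: "time": time; "joint_positions": joint angles; "qvel": joint speeds; "joint_torque": joint torques, N m; "tcp_pos": TCP position; "eef_rot": TCP orientation; "force": force on the tool from outside, world axes, zero at the start; "wrist_torque": the same for the moment, N m; "finger_gap": opening from 0.0 (shut) to 1.0 (fully open); "gripper_force": force on a finger pad.
Only numpy, scipy, OpenCV 4.12 (cv2) and the standard library are available. Lean on these libraries where they do the work, as an engineer would, in place of code of your own. Each camera call takes 0.05 s, during which the arm holds its last target. There are 200 camera calls.

TASK

Pull the instrument drawer well open by its handle so that both rods in the grey block are clear of the cabinet, then grip the piston (the rod with the plain cylindrical knob, not the ball) and draw it straight up, in line with its bore and without forcing it sideways, until the dark ring round its rod stands just clear above the block, its lower end still in the bore. Finish while holding the piston still at that height with the drawer open: do not let go; leave the ball-headed gauge in its bore and everything else where it is.

Things in the scene. Friction and masses are not known exactly. Their poses are not given: they have to be found in the camera images.
- cabinet: white single-drawer instrument cabinet, 260 (x) x 320 (y) x 160 (z) mm, fixed to the bench; origin at the centre of its underside, z up; its front faces its own -x, 130 mm from the origin; the drawer slides out along its own -x
- drawer (a joint): how far the drawer is out, in m: 0 shut (as it starts), up to 0.18; slides with about 1 N of friction, no catch, stays where it is left
- drawer_handle (a point): centre of the drawer's steel bar handle: a level bar 11 mm thick, 120 mm long, along the cabinet's y, 35 mm in front of the drawer's face (about 29 mm free behind the bar), 122 mm above the bench and 38 mm below the cabinet's top; moves with the drawer
- block (a point): grey plastic block fixed in the drawer, unseen until it is out: 60 x 150 x 78 mm; this point is the centre of its top, 100 mm above the bench, axes as the cabinet's. Two upright bores, 17.2 mm wide, 74 mm deep, at y = +45 and -45 mm, 75 mm behind the drawer's outer face. The drawer front's inner face is 60 mm from the bore axes, its upper edge 47 mm above the block's top
- piston: loose steel rod, 16 mm thick, 72 mm long, in either bore, with a black cylindrical knob on top, 24 mm wide, 42 mm high, resting on the block. Origin at the rod's lower end (28 mm above the bench when fully in), z up; knob at z = 72 to 114 mm. 0.11 to 0.21 kg; slides freely, sinks back when let go
- piston_ring (a point): centre of the dark ring round the piston's rod: 3 mm high, 34 to 37 mm below the knob's underside, hidden in the bore at the start; this point is 36.5 mm above the piston's origin
- gauge: the plug gauge, to be left alone: the same rod in the other bore, 90 mm beside the piston, its handle a 25 mm ball on a slim neck over a 24 mm collar, 41.5 mm high over the block; origin and seat as for the piston
- dish: clear open dish, 90 mm wide, 18 mm high, on the cabinet's top; origin at the centre of its underside; not part of the job
- jar: amber jar, 48 mm wide, 70 mm high, on the cabinet's top; origin at the centre of its underside; not part of the job
- bottle: amber bottle, 64 mm wide, 160 mm high, on the bench to the left; origin at the centre of its underside; not part of the job
- carton: white carton with a blue band, 160 x 110 x 70 mm, on the bench to the right; origin at the centre of its underside; not part of the job
- tipbox: clear tip box, 120 x 80 x 55 mm, on the bench to the right; origin at the centre of its underside; not part of the job
- screwdriver: screwdriver, 160 mm long, lying on the bench near the robot; not part of the job

How it is judged:
On the way, in this order (a step that is already met when the one before it is completed fails the run):
1. the drawer is pulled out at least 90 mm, the piston still down in its bore (value of joint drawer above 0.09 m and z of piston in the frame of block below -0.066 m), for 0.2 s.
2. the piston is gripped and drawn up at least 20 mm with the drawer open (value of joint drawer above 0.09 m and z of piston in the frame of block above -0.052 m and contact force between the fingers and piston above 1 N), for 0.1 s.
At the end, for the whole second after the job is handed in: Through the last second: drawer out 90 mm or more; piston raised 37 to 54 mm from its seat (ring 0 to 17 mm above the block), within 4 degrees of the bore, under 20 mm/s, held by the fingers, under 10 N on the block; gauge within 6 mm of its seat (value of joint drawer above 0.09 m and z of piston in the frame of block between -0.035 and -0.018 m and angle between the z axis of piston and the z axis of block, either way round below 0.07 rad and contact force between the fingers and piston above 1 N and contact force between piston and cabinet below 10 N and linear speed of piston below 0.02 m/s and z of gauge in the frame of block below -0.066 m); the arm keeps its last pose, push and grip.
It fails at once if the piston is pulled up more than 62 mm (all but out of its bore) (z of piston in the frame of block above -0.01 m).
It fails at once if the piston is forced against the block with more than 40 N (contact force between piston and cabinet above 40 N).
It fails at once if the gauge is drawn up more than 12 mm (z of gauge in the frame of block above -0.06 m).
It fails at once if a bystander is moved more than 30 mm (distance of any of dish, jar, bottle, carton, tipbox, screwdriver from where it was at the start of the episode above 0.03 m).
It also fails if it takes over 48 s, if anything falls off the work surface, if the arm or the gripper's body presses on something with over 40 N, if the wrist force passes 120 N, or if a joint passes its speed limit or range.

## Working session

There is one attempt and no reset: what is moved stays moved. The work goes in short steps, Python scripts to look and compute and a tool call to move; the robot and the scene stay as the last step left them, time stands still between calls to the robot, and variables do not carry over. Pictures are saved under pics/ and viewed, at most 10 in all, crops included, and the job is handed in when it is done.

Besides the shell and the picture viewer there is one more tool, called after "Emit:" as name(argument=value, ...) on one line, values as JSON. jog_arm: Moves the arm, as the interface text tells. Its arguments: {"type":"object","properties":{"delta_pos":{"type":"array","items":{"type":"array","items":{"type":"number","minimum":-1,"maximum":1}}},"delta_rot":{"type":"array","items":{"type":"array","items":{"type":"number","minimum":-1,"maximum":1}}},"gripper":{"type":"array","items":{"type":"number"}},"force":{"type":"number"}},"required":["delta_pos","delta_rot","gripper"]}

```bash
mkdir -p pics; cat > h.py <<'E'
import numpy as np, cv2
from rig import observe, get_image, sign_off
def snap(n,f):
    d=get_image(n); cv2.imwrite('pics/'+f,d['pixels']); np.savez('pics/'+f+'.npz',K=d['camera_matrix'],T=d['T']); return d
def ray(f,u,v):
    d=np.load('pics/'+f+'.npz'); r=d['T'][:3,:3]@np.linalg.solve(d['K'],[u,v,1.]); return d['T'][:3,3],r
def at_z(f,u,v,z):
    o,r=ray(f,u,v); return o+r*(z-o[2])/r[2]
def proj(f,p):
    d=np.load('pics/'+f+'.npz'); c=np.linalg.inv(d['T'])@np.append(p,1); q=d['K']@c[:3]; return q[:2]/q[2]
E
python3 - <<'E'
from h import *
for n in ('scene','side'):
    d=snap(n,n+'0.png'); print(d['T'].round(3))
a=cv2.imread('pics/scene0.png');b=cv2.imread('pics/side0.png')
print(observe())
E
```

```text
[[ 1.300e-01  9.070e-01 -4.000e-01  1.059e+00]
 [ 9.910e-01 -1.190e-01  5.300e-02 -8.100e-02]
 [ 1.000e-03 -4.040e-01 -9.150e-01  1.252e+00]
 [ 0.000e+00  0.000e+00  0.000e+00  1.000e+00]]
[[-0.247 -0.912  0.327  0.123]
 [-0.969  0.234 -0.078  0.074]
 [-0.006 -0.336 -0.942  1.457]
 [ 0.     0.     0.     1.   ]]
{'time': 0.1, 'joint_positions': array([-7.35235738e-02,  3.07489297e-01,  1.50757564e+00,  3.02305194e-05,
        1.32843129e+00, -7.35141376e-02]), 'qvel': array([ 0.00046387,  0.00115111, -0.0040564 , -0.00039651, -0.00032911,
        0.00125352]), 'joint_torque': array([ 4.70438190e-04, -4.58528459e+01, -2.52607870e+01, -1.75910814e-04,
        5.54533050e-03,  5.92343241e-08]), 'tcp_pos': array([5.74317976e-01, 2.34822177e-05, 2.16765890e-01]), 'eef_rot': array([[ 1.68798197e-05,  9.99998202e-01, -1.89627512e-03],
       [ 9.99999986e-01, -1.65591907e-05,  1.69099166e-04],
       [ 1.69067461e-04, -1.89627795e-03, -9.99998188e-01]]), 'force': array([ 0.22579858,  0.276181  , -0.38368782]), 'wrist_torque': array([-0.04995837,  0.02130377, -0.0261889 ]), 'gripper_force': 0.0, 'finger_gap': 1.0015263398692456}
```

View pics/scene0.png

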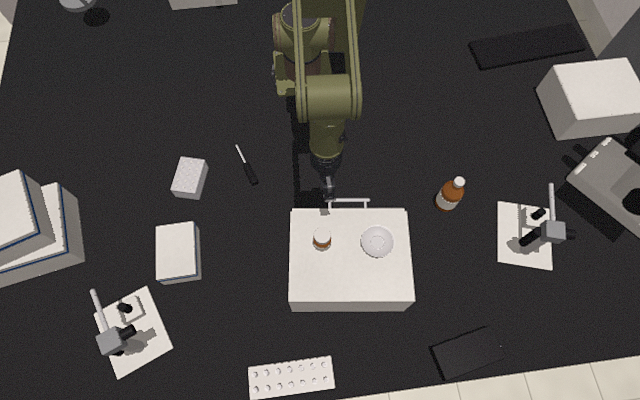

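View pics/side0.png

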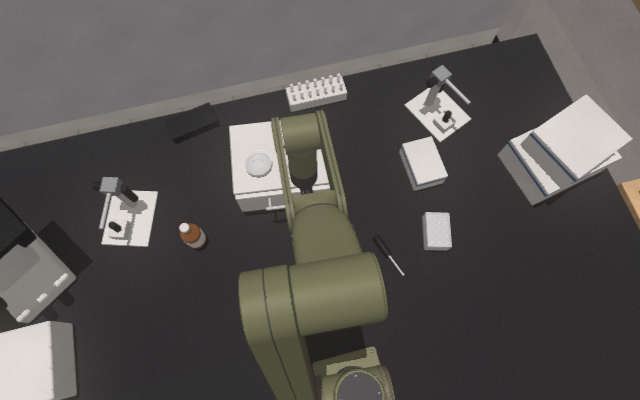

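The scene view (x down, y right) shows the cabinet top with corners near (291,209), (408,209), (413,303) and (289,303). The handle bar runs from (327,200) to (370,200), the jar is at (322,238) and the dish at (377,242). The side view shows the handle partly hidden by the arm, near (277,203). I'll get sharper corners from an enlarged crop.

```bash
python3 - <<'E'
from h import *
f='scene0.png'
a=cv2.imread('pics/'+f)
cv2.imwrite('pics/c1.png',cv2.resize(a[185:325,275:435],None,fx=5,fy=4.2857*1.1667,interpolation=cv2.INTER_CUBIC)[:600])
P=[at_z(f,u,v,.16) for u,v in((291,209),(408,209),(413,303),(289,303))]
for p in P: print(p.round(4))
for u,v in((327,200),(370,200)): print(at_z(f,u,v,.122).round(4))
# fit pose to mask of white top
from scipy.optimize import least_squares
def pts(q):
    x,y,t=q; c,s=np.cos(t),np.sin(t)
    return [np.array([x+c*X-s*Y,y+s*X+c*Y,Z]) for X,Y,Z in((-.13,-.16,.16),(-.13,.16,.16),(.13,.16,.16),(.13,-.16,.16),(-.165,-.06,.122),(-.165,.06,.122))]
obs=np.array([(291,209),(408,209),(413,303),(289,303),(327.5,200),(369.5,200)])
r=least_squares(lambda q:(np.array([proj(f,p) for p in pts(q)])-obs).ravel(),[.75,0,0],loss='soft_l1')
print(r.x,r.fun.reshape(-1,2).round(1))
E
```

```text
[ 0.6067 -0.0988  0.16  ]
[0.6488 0.2217 0.16  ]
[0.9013 0.1795 0.16  ]
[ 0.8606 -0.1305  0.16  ]
[0.5766 0.0065 0.122 ]
[0.5927 0.1295 0.122 ]
[ 0.75246109  0.04432578 -0.13571962] [[ 0.6 -1.7]
 [-0.7 -1.1]
 [ 2.4  0.3]
 [-0.6 -0.3]
 [-0.1  1.3]
 [-0.4  1.5]]
```

View pics/c1.png

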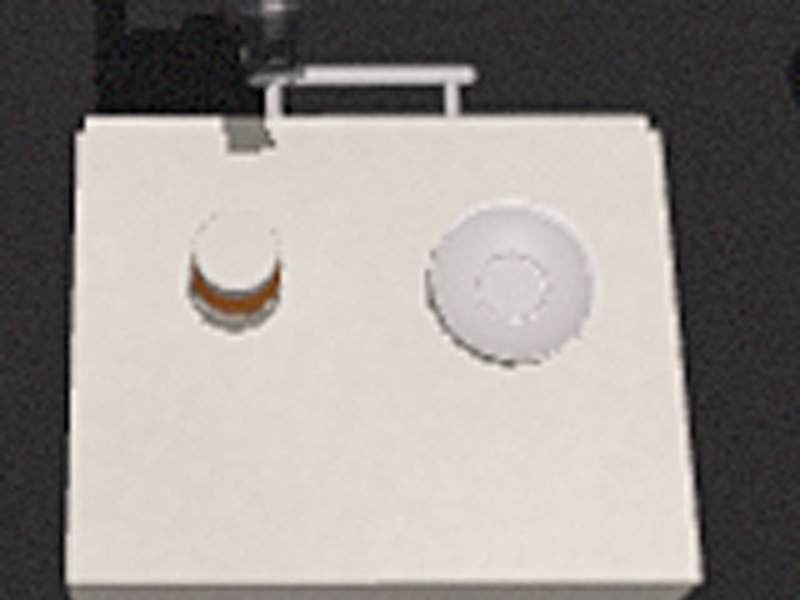

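The crop is 5x, offset (275,185). It shows the cabinet top corners at crop (78,131), (662,131), (703,582) and (67,583), the handle ends at (250,75) and (476,75), and the drawer front's edge at row 117.

```bash
python3 - <<'E'
from h import *
from scipy.optimize import least_squares
f='scene0.png'
L=[(-.13,-.16,.16),(-.13,.16,.16),(.13,.16,.16),(.13,-.16,.16)]
C=[(78,131),(662,131),(703,582),(67,583),(250,75),(476,75)]
obs=np.array(C)/5+[275-.4,185-.4]
def W(q,l):
    x,y,t=q[:3]; c,s=np.cos(t),np.sin(t); return np.array([x+c*l[0]-s*l[1],y+s*l[0]+c*l[1],l[2]])
def fun(q):
    l=[list(a) for a in L]
    l[0][0]=l[1][0]=q[4]
    l+= [(q[3],-.06,.122),(q[3],.06,.122)]
    return (np.array([proj(f,W(q,a)) for a in l])-obs).ravel()
r=least_squares(fun,[.75,0,0,-.165,-.13]); q=r.x
print(q,r.fun.reshape(-1,2).round(1))
print('handle',W(q,(q[3],0,.122)),'ends',[at_z(f,u,v,.122).round(4) for u,v in obs[4:]], 'yawdeg',np.degrees(q[2]))
print('drawer top edge',[proj(f,W(q,(x,y,z))).round(1) for x,y,z in((-.13,-.16,.147),(-.13,.16,.147),(-.145,-.15,.147))],'seen',np.array([(86,117),(648,117)])/5+[274.6,184.6])
E
```

```text
[ 0.74759692  0.04331255 -0.12892528 -0.16592202 -0.11577552] [[ 0.4  0.1]
 [-0.4 -0.1]
 [-0.3  0. ]
 [ 0.2  0. ]
 [ 1.9  0.1]
 [-1.8  0. ]]
handle [0.58305195 0.06464488 0.122     ] ends [array([ 5.744e-01, -2.000e-04,  1.220e-01]), array([0.5914, 0.1292, 0.122 ])] yawdeg -7.3868744538296305
drawer top edge [array([291. , 207.9]), array([405.3, 207.8]), array([294.7, 203. ])] seen [[291.8 208. ]
 [404.2 208. ]]
```

The fit is consistent: residuals are under 0.5 px, and the fitted handle stand-off of 166 mm agrees with the given 165 mm. The handle centre is at about (0.583, 0.065, 0.122) and the cabinet yaw is -7.4°. I'll move above the handle with the fingers part closed.

Emit:
jog_arm(delta_pos=[[0.04, 0.005, 0], [0.081, 0.01, 0], [0.081, 0.01, 0], [0.081, 0.01, 0.015], [0.081, 0.01, 0.015], [0.081, 0.01, 0.015]], delta_rot=[[0, 0, 0.03], [0, 0, 0.0615], [0, 0, 0.0615], [0, 0, 0.0615], [0, 0, 0.0615], [0, 0, 0.0615]], gripper=[0.68, 0.68, 0.68, 0.68, 0.68, 0.68], force=40)

```text
time: 0.85
tcp_pos: [0.5827, 0.064, 0.2052]
eef_rot: [[0.129, 0.992, -0.001], [0.992, -0.129, -0.0], [-0.0, -0.001, -1.0]]
force: [0.6, -0.1, 0.4]
finger_gap: 0.319
gripper_force: 0.0
```

```bash
python3 - <<'E'
from h import *
d=snap('wrist','w1.png'); print(d['T'].round(3)); o=observe(); print(o['time'],o['tcp_pos'],o['eef_rot'].round(4),o['finger_gap'])
for p in((.583-.1285*.06,.0646-.9917*.06,.122),(.583,.0646,.122),(.583+.1285*.06,.0646+.9917*.06,.122)): print(proj('w1.png',p).round(1))
E
```

```text
[[ 0.992 -0.122 -0.041  0.592]
 [-0.129 -0.941 -0.313  0.144]
 [-0.     0.315 -0.949  0.362]
 [ 0.     0.     0.     1.   ]]
0.9 [0.58297676 0.06407492 0.20548383] [[ 1.293e-01  9.916e-01 -2.000e-04]
 [ 9.916e-01 -1.293e-01 -2.000e-04]
 [-2.000e-04 -2.000e-04 -1.000e+00]] 0.3170981550711697
[327.7 258.6]
[327.8 195.6]
[327.9 122.3]
```

View pics/w1.png

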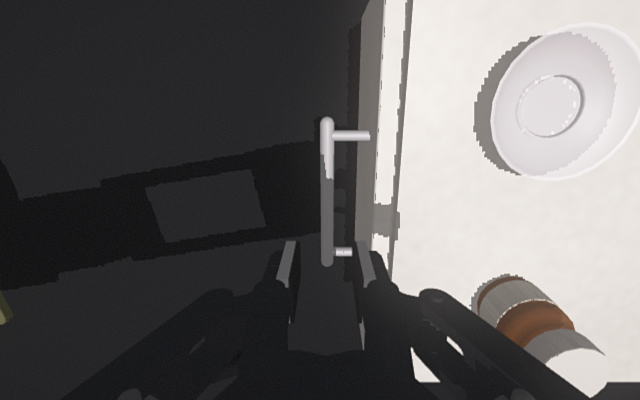

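The wrist view shows the bar along column 327, ends at about (327,122) and (327,262). That matches the prediction and lies midway between the fingers at about 290 and 365. I'll descend and grip.

Emit:
jog_arm(delta_pos=[[0, 0, 0.03], [0, 0, 0.06], [0, 0, 0.08], [0, 0, 0.0975], [0, 0, 0.0975], [0, 0, 0.0975], [0, 0, 0.0975], [0, 0, 0.0975], [0, 0, 0.0975]], delta_rot=[[0, 0, 0], [0, 0, 0], [0, 0, 0], [0, 0, 0], [0, 0, 0], [0, 0, 0], [0, 0, 0], [0, 0, 0], [0, 0, 0]], gripper=[0.68, 0.68, 0.68, 0.68, 0.68, 1, 1, 1, 1], force=40)

```text
time: 2.02
tcp_pos: [0.5831, 0.0648, 0.1279]
eef_rot: [[0.128, 0.992, 0.001], [0.992, -0.128, -0.0], [0.0, 0.001, -1.0]]
force: [-0.5, -0.1, 0.7]
finger_gap: -0.001
gripper_force: 0.0
```

```bash
python3 - <<'E'
from h import *
snap('wrist','w2.png'); o=observe(); print(o['finger_gap'],o['gripper_force'],o['force'])
E
```

```text
0.0017617319975080932 0.0 [ 0.13995927  0.64879696 -0.4689453 ]
```

View pics/w2.png

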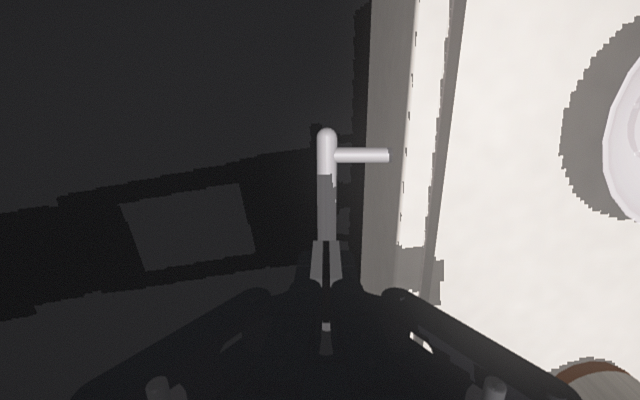

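The wrist view shows the finger pads shut at (311–342, 241+), with the bar (column 327, about 20 px wide) passing under or between them. The gap reads zero, so the grip missed. I'll triangulate the bar's height from the two wrist views.

```bash
python3 - <<'E'
from h import *
def tri(obs):
    A=np.zeros((3,3));b=np.zeros(3)
    for f,u,v in obs:
        o,r=ray(f,u,v); r/=np.linalg.norm(r); M=np.eye(3)-np.outer(r,r); A+=M;b+=M@o
    return np.linalg.solve(A,b).round(4)
print('far bar end',tri([('w1.png',327,117),('w2.png',327,128),('scene0.png',369.8,199.6)]), tri([('w1.png',327,117),('w2.png',327,128)]))
print('far post root',tri([('w1.png',369,136),('w2.png',388,155)]))
o=observe(); p=o['tcp_pos'];R=o['eef_rot']
for dz in(.0,.006,.025): print(dz,[proj('w2.png',p+R@np.array([dx,0,dz])).round(0) for dx in(-.011,.011)])
for l in(.06,.0655): print(proj('w2.png',(.583+.1285*l,.0646+.9917*l,.122)).round(1),proj('w1.png',(.583+.1285*l,.0646+.9917*l,.122)).round(1))
a=cv2.imread('pics/w2.png'); cv2.imwrite('pics/c2.png',cv2.resize(a[100:400,200:460],None,fx=2.3,fy=2)) 
E
```

```text
far bar end [0.5908 0.1286 0.1216] [0.5905 0.1278 0.1169]
far post root [0.6217 0.1096 0.1218]
0.0 [array([328., 258.]), array([328., 224.])]
0.006 [array([328., 253.]), array([328., 220.])]
0.025 [array([328., 239.]), array([328., 209.])]
[328.3 136. ] [327.9 122.3]
[328.3 125.5] [327.9 115. ]
```

View pics/c2.png

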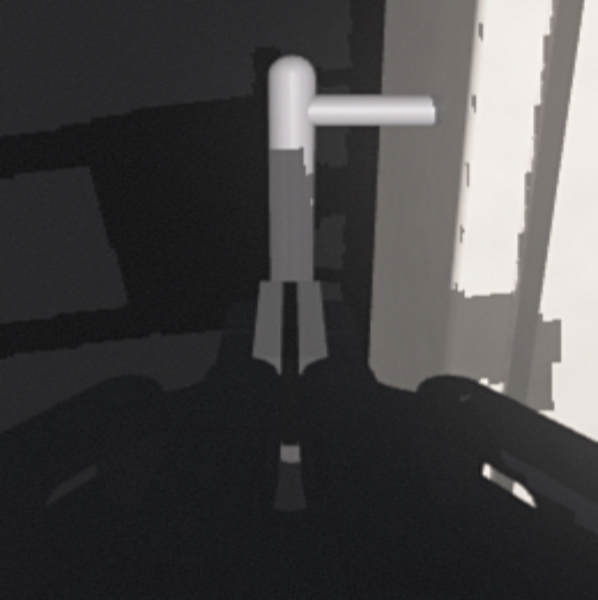

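```bash
python3 - <<'E'
from h import *
o=observe(); p=o['tcp_pos'];R=o['eef_rot']
for dz in(-.04,-.028,-.015,0,.025):
    for dx in(-.011,.011):
        a,b=[proj('w2.png',p+R@np.array([dx,y,dz])) for y in(-.005,.005)]
        print(dz,dx,'row',a[1].round(1),'px/mm',(np.linalg.norm(b-a)/10).round(3))
for f in('w1.png','w2.png'):
    g=cv2.cvtColor(cv2.imread('pics/'+f),cv2.COLOR_BGR2GRAY)
    for r in(236,240,242,246,255,268): print(f,r,g[r,270:386:2].tolist())
E
```

```text
-0.04 -0.011 row 302.5 px/mm 2.151
-0.04 0.011 row 260.7 px/mm 2.264
-0.028 -0.011 row 286.9 px/mm 1.99
-0.028 0.011 row 247.8 px/mm 2.085
-0.015 -0.011 row 272.5 px/mm 1.84
-0.015 0.011 row 235.8 px/mm 1.921
0 -0.011 row 258.4 px/mm 1.692
0 0.011 row 224.2 px/mm 1.761
0.025 -0.011 row 239.3 px/mm 1.493
0.025 0.011 row 208.6 px/mm 1.546
w1.png 236 [20, 24, 21, 21, 25, 15, 23, 25, 26, 22, 26, 26, 24, 34, 33, 33, 38, 44, 42, 39, 44, 43, 45, 42, 41, 52, 99, 101, 100, 102, 102, 100, 46, 49, 47, 49, 50, 40, 40, 39, 42, 42, 64, 111, 110, 112, 112, 108, 109, 111, 107, 191, 236, 239, 239, 241, 244, 126]
w1.png 240 [39, 40, 39, 39, 43, 40, 42, 41, 52, 53, 53, 52, 54, 40, 39, 44, 42, 41, 43, 43, 41, 44, 43, 42, 40, 53, 98, 101, 100, 103, 101, 99, 47, 49, 47, 48, 50, 45, 38, 37, 42, 41, 65, 107, 107, 104, 104, 104, 109, 111, 106, 200, 240, 237, 237, 237, 236, 236]
w1.png 242 [39, 40, 40, 41, 41, 41, 38, 38, 85, 93, 91, 90, 93, 41, 27, 40, 41, 41, 42, 43, 42, 42, 43, 43, 42, 50, 98, 102, 99, 103, 101, 101, 44, 45, 48, 46, 49, 50, 41, 40, 40, 41, 42, 78, 96, 95, 98, 96, 105, 110, 105, 205, 238, 2
[... 1624 characters left out ...]
 25, 24, 24, 26, 24, 28, 23, 50, 93, 90, 93, 92, 81, 29, 32, 33, 91, 94, 93, 93, 93, 49, 47, 46, 48, 43, 35, 35, 38, 34, 40, 32, 104, 107, 109, 107, 108, 108, 110, 108, 108, 109, 108, 109]
w2.png 255 [22, 24, 21, 25, 23, 25, 23, 23, 24, 25, 29, 25, 22, 22, 29, 27, 31, 33, 29, 30, 26, 89, 90, 91, 93, 92, 66, 28, 30, 30, 90, 93, 91, 91, 94, 58, 32, 39, 34, 35, 38, 35, 37, 39, 37, 37, 109, 109, 110, 109, 108, 108, 108, 108, 108, 109, 109, 107]
w2.png 268 [34, 42, 42, 40, 42, 41, 42, 41, 42, 41, 39, 42, 43, 33, 32, 30, 29, 29, 29, 29, 51, 90, 90, 90, 92, 92, 56, 28, 27, 25, 88, 91, 93, 90, 91, 96, 38, 32, 32, 37, 36, 36, 35, 35, 31, 52, 111, 108, 108, 107, 109, 107, 106, 107, 106, 108, 107, 108]
```

```bash
python3 - <<'E'
from h import *
for z in(.16,.192,.217,.24): print(z,[proj('scene0.png',(.574+dx,0,z)).round(1) for dx in(-.057,-.0425,.0425,.057)])
snap('scene','s2.png')
o=observe();x,y,_=o['tcp_pos']
for z in(.103,.128,.15,.18): print(z,proj('s2.png',(x,y,z)).round(1))
a=cv2.imread('pics/scene0.png')[150:220,290:370]; b=cv2.imread('pics/s2.png')[150:220,310:390]
c=np.hstack([cv2.resize(np.clip(i.astype(float)*1.8,0,255).astype(np.uint8),(400,350),interpolation=cv2.INTER_CUBIC) for i in(a,b)]); cv2.imwrite('pics/c3.png',c)
E
```

```text
0.16 [array([322.1, 176. ]), array([322.8, 180.5]), array([326.9, 207.9]), array([327.6, 212.8])]
0.192 [array([322.2, 170.9]), array([322.9, 175.5]), array([327.1, 203.4]), array([327.9, 208.4])]
0.217 [array([322.3, 166.7]), array([323. , 171.3]), array([327.3, 199.7]), array([328.1, 204.7])]
0.24 [array([322.3, 162.7]), array([323.1, 167.4]), array([327.5, 196.2]), array([328.2, 201.3])]
0.103 [346.9 202.2]
0.128 [347.4 198.8]
0.15 [347.9 195.7]
0.18 [348.6 191.3]
```

View pics/c3.png

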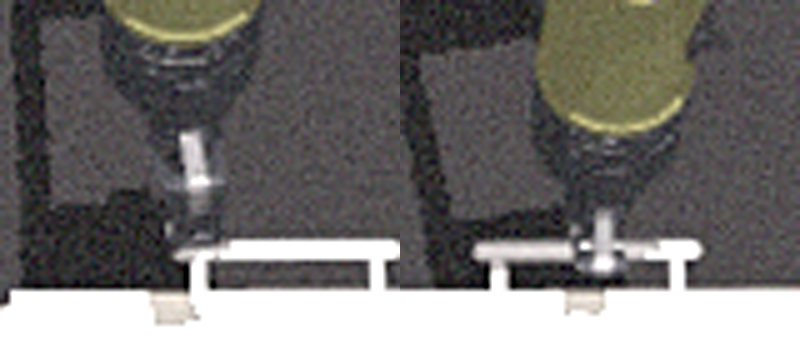

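The crops show the shut fingertips in front of the bar at about scene (350,204), which puts them at or above the bar. Both this view and the wrist image put the real tips higher than stated. I'll reopen to about 27 mm, go 20 mm lower (the body still clears the drawer front) and close again.

Emit:
jog_arm(delta_pos=[[0, 0, 0], [0, 0, 0], [0, 0, 0.0125], [0, 0, 0.025], [0, 0, 0.025], [0, 0, 0.025], [0, 0, 0.025], [0, 0, 0.025]], delta_rot=[[0, 0, 0], [0, 0, 0], [0, 0, 0], [0, 0, 0], [0, 0, 0], [0, 0, 0], [0, 0, 0], [0, 0, 0]], gripper=[0.68, 0.68, 0.68, 0.68, 0.68, 1, 1, 1], force=40)

```text
time: 3.12
tcp_pos: [0.5831, 0.0647, 0.1075]
eef_rot: [[0.128, 0.992, 0.0], [0.992, -0.128, -0.0], [-0.0, 0.0, -1.0]]
force: [0.9, -0.6, -3.1]
finger_gap: 0.107
gripper_force: 38.9
```

```bash
python3 - <<'E'
from h import *
snap('wrist','w3.png')
g=cv2.cvtColor(cv2.imread('pics/w3.png'),cv2.COLOR_BGR2GRAY)
for r in range(215,262,4): print(r,g[r,296:362:2].tolist())
E
```

```text
215 [26, 32, 29, 30, 28, 30, 30, 29, 30, 38, 100, 100, 102, 107, 102, 103, 105, 104, 103, 105, 85, 33, 36, 38, 50, 51, 49, 53, 42, 38, 41, 40, 43]
219 [30, 30, 27, 29, 27, 30, 32, 35, 29, 33, 98, 101, 101, 103, 102, 105, 107, 103, 103, 101, 85, 31, 43, 48, 52, 50, 54, 42, 40, 41, 37, 42, 41]
223 [25, 30, 27, 28, 32, 30, 28, 31, 32, 31, 97, 99, 102, 103, 104, 103, 103, 103, 105, 103, 87, 38, 46, 50, 48, 50, 48, 50, 38, 40, 38, 41, 39]
227 [26, 24, 29, 26, 28, 30, 32, 28, 32, 31, 96, 99, 102, 105, 103, 103, 104, 103, 103, 102, 87, 45, 47, 47, 48, 50, 50, 47, 36, 39, 38, 40, 38]
231 [28, 28, 28, 26, 30, 27, 29, 32, 33, 33, 96, 100, 103, 103, 101, 104, 103, 103, 104, 104, 87, 46, 47, 48, 49, 49, 47, 45, 38, 37, 38, 37, 38]
235 [31, 31, 27, 30, 30, 31, 26, 28, 26, 28, 95, 98, 100, 105, 103, 104, 104, 103, 101, 102, 76, 47, 49, 49, 49, 48, 49, 37, 40, 37, 35, 35, 38]
239 [23, 29, 26, 27, 26, 28, 30, 32, 31, 27, 96, 100, 101, 105, 104, 103, 105, 104, 104, 102, 77, 47, 44, 45, 48, 46, 47, 36, 37, 38, 39, 37, 37]
243 [26, 27, 27, 30, 81, 93, 92, 91, 94, 53, 27, 98, 102, 104, 103, 104, 103, 104, 103, 73, 29, 90, 95, 95, 94, 95, 54, 45, 37, 35, 37, 39, 40]
247 [25, 26, 28, 25, 88, 94, 92, 94, 96, 42, 27, 98, 101, 103, 102, 102, 104, 102, 103, 75, 26, 76, 95, 92, 92, 96, 71, 31, 37, 32, 36, 40, 37]
251 [27, 27, 31, 42, 94, 92, 91, 92, 94, 33, 31, 97, 101, 104, 104, 103, 104, 101, 103, 75, 30, 59, 96, 95, 94, 94, 96, 33, 38, 38, 38, 39, 38]
255 [25, 31, 29, 72, 92, 93, 91, 91, 95, 30, 30, 98, 101, 105, 103, 102, 103, 104, 104, 72, 31, 44, 95, 93, 93, 94, 94, 45, 36, 41, 34, 41, 41]
259 [30, 33, 30, 88, 92, 93, 90, 92, 80, 27, 26, 98, 99, 102, 103, 102, 105, 102, 106, 63, 31, 34, 92, 92, 93, 94, 94, 59, 36, 40, 40, 39, 38]
```

Gripped at 38.9 N, opening about 9 mm. I'll pull along the tool's -y, which is the cabinet's -x, by 144 mm.

Emit:
jog_arm(delta_pos=[[0, -0.006, 0], [0, -0.02, 0], [0, -0.036, 0], [0, -0.052, 0], [0, -0.068, 0], [0, -0.084, 0], [0, -0.1, 0], [0, -0.116, 0], [0, -0.132, 0], [0, -0.148, 0], [0, -0.162, 0], [0, -0.172, 0], [0, -0.178, 0], [0, -0.18, 0], [0, -0.18, 0], [0, -0.18, 0]], delta_rot=[[0, 0, 0], [0, 0, 0], [0, 0, 0], [0, 0, 0], [0, 0, 0], [0, 0, 0], [0, 0, 0], [0, 0, 0], [0, 0, 0], [0, 0, 0], [0, 0, 0], [0, 0, 0], [0, 0, 0], [0, 0, 0], [0, 0, 0], [0, 0, 0]], gripper=[1, 1, 1, 1, 1, 1, 1, 1, 1, 1, 1, 1, 1, 1, 1, 1], force=50)

```text
time: 5.18
tcp_pos: [0.4399, 0.0832, 0.1075]
eef_rot: [[0.128, 0.992, -0.001], [0.992, -0.128, -0.0], [-0.0, -0.001, -1.0]]
force: [-1.2, -1.3, -5.2]
finger_gap: 0.097
gripper_force: 49.3
```

```bash
python3 - <<'E'
from h import *
snap('scene','s3.png');snap('wrist','w4.png')
a=cv2.imread('pics/s3.png')[130:290,260:460]; b=cv2.imread('pics/w4.png')
cv2.imwrite('pics/c4.png',np.vstack([cv2.resize(a,(500,400),interpolation=cv2.INTER_CUBIC)[:340],cv2.resize(b,(500,312))[:260]]))
o=observe();print(o['tcp_pos'],o['finger_gap'],o['gripper_force'])
c,s=np.cos(-.129),np.sin(-.129)
for sy in(.045,-.045):
    x,y=-.055-.144,sy; p=(.7476+c*x-s*y,.0433+s*x+c*y,.142); print(sy,np.round(p,4),proj('s3.png',p).round(1),proj('w4.png',p).round(1))
E
```

```text
[0.4399815  0.08317179 0.10753599] 0.09763798401176525 49.26697075366974
0.045 [0.556  0.1135 0.142 ] [363.  186.3] [592.2 183.4]
-0.045 [0.5445 0.0243 0.142 ] [331.7 186.3] [543.5 350.8]
```

View pics/c4.png

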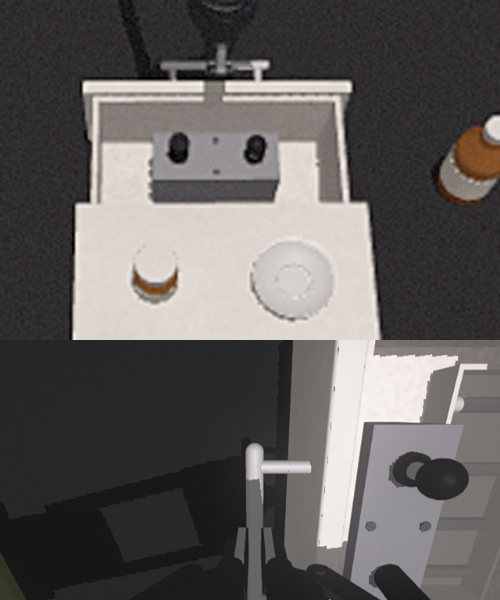

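The drawer is out about 144 mm. In the wrist half, the far bore (+y, crop (440,480)) carries the ball on its neck. The scene half shows both knobs at (331,189) and (362,189), so the piston is the near one (-y). I'll release, rise, and move over the piston at about (0.5445, 0.0243).

Emit:
jog_arm(delta_pos=[[0, 0, 0], [0, 0, 0], [0, 0, 0], [0, 0, -0.03], [0, 0, -0.07], [0, 0, -0.1125], [-0.015, 0.035, -0.1125], [-0.035, 0.085, -0.1125], [-0.05, 0.12, -0.1125], [-0.0563, 0.1375, -0.1125], [-0.0563, 0.1375, -0.1125], [-0.0563, 0.1375, -0.1125], [-0.0563, 0.1375, -0.1125]], delta_rot=[[0, 0, 0], [0, 0, 0], [0, 0, 0], [0, 0, 0], [0, 0, 0], [0, 0, 0], [0, 0, 0], [0, 0, 0], [0, 0, 0], [0, 0, 0], [0, 0, 0], [0, 0, 0], [0, 0, 0]], gripper=[0.68, 0.68, 0.68, 0.68, 0.68, 0.68, 0.41, 0.41, 0.41, 0.41, 0.41, 0.41, 0.41])

```text
time: 6.9
tcp_pos: [0.5424, 0.0251, 0.1977]
eef_rot: [[0.128, 0.992, -0.001], [0.992, -0.128, 0.0], [0.0, -0.001, -1.0]]
force: [-0.2, -0.4, 0.4]
finger_gap: 0.587
gripper_force: 0.0
```

```bash
python3 - <<'E'
from h import *
d=snap('wrist','w5.png'); o=observe();print(o['tcp_pos'],o['finger_gap'])
c,s=np.cos(-.129),np.sin(-.129)
for sy in(.045,-.045):
    for z in(.1,.129,.142):
        x,y=-.055-.144,sy; p=(.7476+c*x-s*y,.0433+s*x+c*y,z); print(sy,z,proj('w5.png',p).round(1))
E
```

```text
[0.5425628  0.02504543 0.19773452] 0.585471543752288
0.045 0.1 [330.6  83.6]
0.045 0.129 [331.2  82. ]
0.045 0.142 [331.5  81.1]
-0.045 0.1 [329.9 191.8]
-0.045 0.129 [330.4 202.8]
-0.045 0.142 [330.6 208.6]
```

View pics/w5.png

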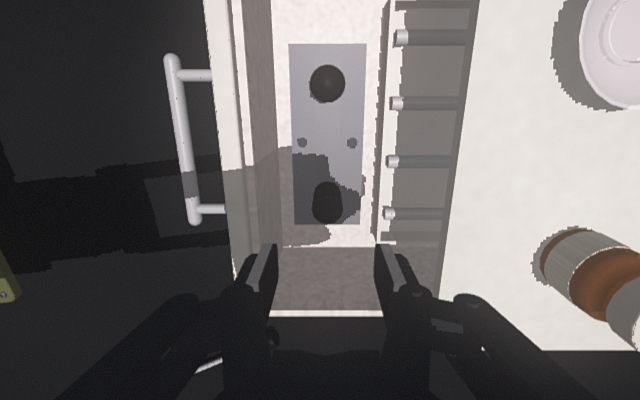

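The wrist view shows the plain piston knob at about (327,205), columns 312–343. It is centred between the fingers, whose tips are at 276 and 376, and the TCP plane is at column 328. The ball is at (327,83), well clear. From the handle grasp, the real tips are about 18 mm behind the reported TCP. I'll descend to TCP z of about 0.10, which puts the tips near 0.12 on the knob.

Emit:
jog_arm(delta_pos=[[0, 0, 0.02], [0, 0, 0.045], [0, 0, 0.07], [0, 0, 0.09], [0, 0, 0.105], [0, 0, 0.115], [0, 0, 0.1225], [0, 0, 0.1225], [0, 0, 0.1225]], delta_rot=[[0, 0, 0], [0, 0, 0], [0, 0, 0], [0, 0, 0], [0, 0, 0], [0, 0, 0], [0, 0, 0], [0, 0, 0], [0, 0, 0]], gripper=[0.41, 0.41, 0.41, 0.41, 0.41, 0.41, 0.41, 0.41, 0.41])

```text
time: 8.07
tcp_pos: [0.5439, 0.0245, 0.1]
eef_rot: [[0.128, 0.992, 0.001], [0.992, -0.128, -0.0], [0.0, 0.001, -1.0]]
force: [-0.0, 0.6, -1.1]
finger_gap: 0.591
gripper_force: 0.0
```

Emit:
jog_arm(delta_pos=[[0, 0, 0], [0, 0, 0], [0, 0, 0], [0, 0, 0], [0, 0, 0], [0, 0, 0]], delta_rot=[[0, 0, 0], [0, 0, 0], [0, 0, 0], [0, 0, 0], [0, 0, 0], [0, 0, 0]], gripper=[0.6, 0.7, 0.8, 0.9, 0.9, 0.9], force=30)

```text
time: 8.82
tcp_pos: [0.5438, 0.0245, 0.1]
eef_rot: [[0.128, 0.992, 0.001], [0.992, -0.128, -0.0], [0.0, 0.001, -1.0]]
force: [-0.8, 0.3, 5.8]
finger_gap: 0.269
gripper_force: 29.6
```

Gripped: opening about 23 mm for the 24 mm knob, small side force. I'll draw it up 24 mm slowly and check for slip.

Emit:
jog_arm(delta_pos=[[0, 0, 0], [0, 0, -0.003], [0, 0, -0.007], [0, 0, -0.012], [0, 0, -0.017], [0, 0, -0.022], [0, 0, -0.027], [0, 0, -0.03], [0, 0, -0.03], [0, 0, -0.03]], delta_rot=[[0, 0, 0], [0, 0, 0], [0, 0, 0], [0, 0, 0], [0, 0, 0], [0, 0, 0], [0, 0, 0], [0, 0, 0], [0, 0, 0], [0, 0, 0]], gripper=[0.9, 0.9, 0.9, 0.9, 0.9, 0.9, 0.9, 0.9, 0.9, 0.9], force=45)

```text
time: 10.07
tcp_pos: [0.5434, 0.0245, 0.1235]
eef_rot: [[0.128, 0.992, -0.0], [0.992, -0.128, -0.0], [-0.0, -0.0, -1.0]]
force: [0.3, -0.4, -1.3]
finger_gap: 0.266
gripper_force: 44.1
```

```bash
python3 - <<'E'
from h import *
o=observe(); print(o['tcp_pos'],o['force'],o['wrist_torque'],o['finger_gap'],o['gripper_force'])
snap('scene','s6.png')
c,s=np.cos(-.129),np.sin(-.129); x,y=-.055-.144,-.045
for z in(.1,.124,.142,.166): print(z,proj('s6.png',(.7476+c*x-s*y,.0433+s*x+c*y,z)).round(1))
g=cv2.cvtColor(cv2.imread('pics/s6.png'),cv2.COLOR_BGR2GRAY)
for r in range(176,204): print(r,g[r,318:348].tolist())
E
```

```text
[0.54338336 0.02447087 0.12350112] [ 0.30381724 -0.37490832 -1.27480481] [-0.03905243  0.01275245 -0.04048201] 0.2659737880521297 44.12635624408722
0.1 [331.3 192.4]
0.124 [331.5 189. ]
0.142 [331.7 186.3]
0.166 [331.9 182.7]
176 [119, 119, 121, 123, 121, 124, 120, 69, 27, 38, 29, 33, 32, 38, 29, 31, 31, 35, 29, 35, 32, 26, 69, 85, 119, 136, 131, 129, 126, 131]
177 [116, 120, 118, 118, 119, 122, 127, 86, 28, 23, 37, 37, 31, 25, 38, 33, 34, 37, 35, 27, 29, 18, 118, 128, 124, 125, 129, 123, 128, 129]
178 [112, 115, 119, 116, 119, 119, 125, 86, 32, 36, 26, 31, 35, 23, 42, 27, 38, 32, 31, 28, 20, 37, 109, 122, 126, 131, 130, 128, 125, 128]
179 [122, 119, 118, 118, 122, 120, 123, 106, 55, 29, 31, 25, 36, 38, 31, 31, 26, 39, 37, 30, 28, 84, 119, 124, 129, 129, 126, 127, 126, 129]
180 [119, 123, 118, 118, 121, 119, 123, 133, 82, 22, 18, 45, 39, 48, 55, 48, 45, 42, 41, 27, 42, 112, 132, 123, 128, 132, 129, 128, 127, 127]
181 [120, 116, 119, 116, 120, 123, 123, 131, 80, 21, 29, 41, 33, 75, 85, 90, 69, 51, 41, 26, 46, 113, 124, 118, 128, 127, 131, 129, 129, 125]
182 [117, 117, 118, 115, 115, 1
[... 2312 characters left out ...]
03]
199 [129, 132, 118, 147, 161, 127, 108, 81, 74, 84, 81, 79, 74, 72, 137, 148, 157, 149, 151, 150, 149, 149, 150, 149, 148, 152, 152, 109, 87, 104]
200 [128, 127, 115, 141, 155, 160, 168, 117, 69, 75, 80, 77, 79, 76, 71, 68, 139, 157, 155, 155, 149, 155, 156, 152, 154, 152, 158, 143, 131, 150]
201 [126, 129, 114, 132, 144, 149, 145, 105, 73, 80, 84, 77, 74, 82, 73, 68, 131, 145, 145, 145, 140, 141, 145, 142, 141, 141, 141, 146, 147, 148]
202 [126, 125, 115, 83, 68, 63, 63, 67, 68, 76, 71, 71, 77, 73, 74, 72, 67, 69, 72, 74, 74, 62, 63, 65, 73, 66, 61, 68, 70, 64]
203 [119, 128, 124, 87, 75, 79, 80, 75, 75, 73, 75, 74, 77, 73, 71, 69, 76, 82, 74, 75, 75, 74, 78, 76, 77, 79, 76, 78, 73, 74]
```

The wrist now carries -1.3 N, about 0.13 kg, so the piston is hanging freely with no side load. I'll continue up to about 45 mm total.

Emit:
jog_arm(delta_pos=[[0, 0, -0.004], [0, 0, -0.009], [0, 0, -0.014], [0, 0, -0.019], [0, 0, -0.023], [0, 0, -0.026], [0, 0, -0.027], [0, 0, -0.027], [0, 0, -0.027], [0, 0, -0.027]], delta_rot=[[0, 0, 0], [0, 0, 0], [0, 0, 0], [0, 0, 0], [0, 0, 0], [0, 0, 0], [0, 0, 0], [0, 0, 0], [0, 0, 0], [0, 0, 0]], gripper=[0.9, 0.9, 0.9, 0.9, 0.9, 0.9, 0.9, 0.9, 0.9, 0.9])

```text
time: 11.38
tcp_pos: [0.5434, 0.0245, 0.1451]
eef_rot: [[0.128, 0.992, -0.0], [0.992, -0.128, -0.0], [-0.0, -0.0, -1.0]]
force: [0.1, -0.9, -0.8]
finger_gap: 0.266
gripper_force: 44.2
```

```bash
python3 - <<'E'
from h import *
o=observe(); print(o['tcp_pos'],o['force'],o['wrist_torque'],o['finger_gap'],o['gripper_force'])
snap('scene','s7.png'); snap('wrist','w7.png')
a=cv2.imread('pics/s7.png')[160:215,300:380]; b=cv2.imread('pics/w7.png')
cv2.imwrite('pics/c7.png',np.hstack([cv2.resize(a,(480,330),interpolation=cv2.INTER_CUBIC),cv2.resize(b[70:400,200:460],(260,330))]))
c,s=np.cos(-.129),np.sin(-.129); x,y=-.055-.144,-.045
for z in(.1,.1095,.145,.187): print(z,((proj('s7.png',(.7476+c*(x+.008)-s*y,.0433+s*(x+.008)+c*y,z))-[300,160])*6).round(1))
E
```

```text
[0.54338704 0.02447186 0.14506768] [ 0.11925131 -0.9155257  -0.81873668] [ 0.01750022 -0.00088017 -0.00155832] 0.26580093675227395 44.161496758461
0.1 [188.1 209.1]
0.1095 [188.6 201.1]
0.145 [190.7 170.5]
0.187 [193.2 132.1]
```

View pics/c7.png

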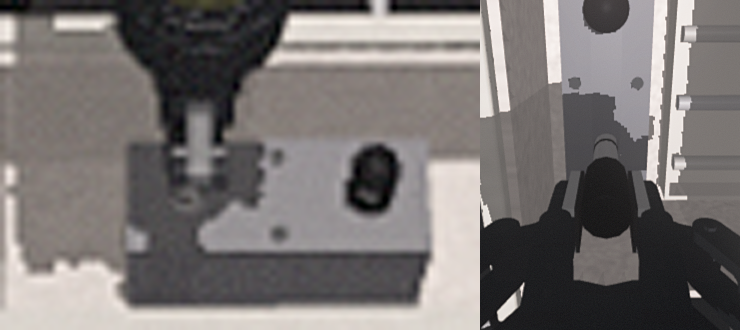

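The left half shows the piston raised over its bore and the ball still seated at crop (373,180). The wrist half shows the rod below the knob with the dark ring near (605,140), just above the block. I'll check the ring numerically.

```bash
python3 - <<'E'
from h import *
g=cv2.cvtColor(cv2.imread('pics/w7.png'),cv2.COLOR_BGR2GRAY)
for r in range(196,236): print(r,g[r,306:342:3].tolist())
x,y=.5434,.0245
# camera-facing edge of rod is at +tool x (radius 8 mm)
for z in(.1,.1065,.1095,.112,.145): print(z,proj('w7.png',(x+.128*.008,y+.992*.008,z)).round(1))
print(observe()['force'],observe()['qvel'].round(4))
E
```

```text
196 [79, 79, 75, 77, 77, 77, 77, 77, 76, 77, 77, 78]
197 [79, 79, 77, 76, 77, 77, 79, 77, 79, 77, 80, 81]
198 [77, 79, 78, 78, 76, 78, 78, 75, 78, 78, 77, 79]
199 [77, 78, 74, 77, 75, 76, 77, 79, 76, 78, 78, 77]
200 [78, 77, 75, 77, 77, 76, 78, 79, 78, 78, 78, 79]
201 [77, 80, 78, 75, 76, 77, 75, 76, 77, 76, 76, 80]
202 [77, 78, 77, 77, 77, 76, 75, 74, 75, 77, 81, 79]
203 [79, 78, 79, 73, 75, 74, 82, 83, 74, 76, 76, 80]
204 [78, 77, 77, 77, 73, 83, 92, 94, 86, 74, 77, 77]
205 [76, 78, 76, 78, 77, 96, 96, 97, 96, 82, 76, 78]
206 [77, 78, 75, 75, 87, 95, 95, 98, 95, 91, 75, 79]
207 [78, 78, 75, 74, 97, 95, 97, 97, 96, 96, 75, 78]
208 [76, 78, 74, 73, 98, 85, 76, 75, 88, 98, 78, 76]
209 [76, 77, 74, 74, 97, 57, 39, 41, 61, 96, 80, 77]
210 [78, 77, 74, 82, 84, 37, 60, 64, 40, 79, 82, 78]
211 [78, 78, 76, 90, 57, 73, 89, 91, 76, 51, 84, 77]
212 [77, 78, 76, 93, 51, 93, 95, 98, 97, 43, 83, 78]
213 [77, 77, 77, 74, 76, 95, 94, 98, 97, 68, 79, 74]
214 [77, 75, 75, 47, 94, 94, 95, 94, 94, 88, 69, 77]
215 [75, 76, 76, 44, 97, 92, 96, 97, 97, 98, 56, 77]
216 [76, 74, 75, 63, 94, 96, 94, 96, 95,
[... 507 characters left out ...]
95, 93, 95, 83, 78, 96, 96, 95, 72]
227 [73, 75, 71, 95, 86, 72, 48, 42, 73, 90, 96, 75]
228 [75, 73, 76, 83, 63, 37, 35, 29, 36, 62, 86, 76]
229 [73, 75, 73, 55, 31, 33, 33, 36, 32, 35, 61, 77]
230 [76, 74, 75, 36, 33, 31, 35, 37, 35, 34, 37, 75]
231 [74, 75, 66, 30, 31, 34, 32, 36, 33, 36, 34, 64]
232 [72, 77, 48, 35, 36, 32, 35, 35, 33, 37, 36, 46]
233 [73, 77, 32, 32, 29, 34, 33, 35, 35, 35, 38, 38]
234 [74, 64, 32, 31, 35, 34, 33, 32, 33, 36, 38, 36]
235 [74, 41, 32, 35, 34, 35, 31, 34, 39, 37, 34, 37]
0.1 [327.8 202.5]
0.1065 [327.8 205.7]
0.1095 [327.8 207.2]
0.112 [327.9 208.5]
0.145 [328.3 229. ]
[ 0.8265932   0.04934578 -1.54342996] [ 0.0013 -0.0004 -0.0001  0.0003 -0.0013  0.0008]
```

The rod leaves the block at about row 203.5 and the ring sits at rows 208–210. That puts the ring about 8–10 mm above the block, matching the 45 mm rise with no slip. Handing in.

```bash
python3 -c "
from rig import sign_off
print(sign_off())"
```

```text
the job is handed in; nothing more can be done
None
```

I handed the job in with the drawer about 144 mm open and the piston held still about 45 mm above its seat; the ring is roughly 8–10 mm clear of the block, and the gauge looked still seated; the hand-in returned no verdict.

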